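# Hang the dried basket on the cooling rail, then hold the dryer lid half open

### The job

The basket on the cork mat has just come out of the dryer: take it by its grip, keep it upright, hook it over the cooling rail a good 8 cm from the clamp collar, on the side where the rail is empty, then slide it along the rail, without lifting it off, until its hook is right next to the collar, and let it hang there free. Only once it hangs there, lift the dryer's lid to 45 degrees and keep holding it there for a colleague who will take out the next basket: finish while still holding the lid, which falls shut if let go. Leave everything else on the bench where it is.

Things in the scene. Friction and masses are not known exactly. Their poses are not given: they have to be found in the camera images.
- basket: basket standing on the round cork mat (110 mm across, 6 mm thick): open sheet-steel tray 80 x 56 x 30 mm (x, y, z) with strips in it, and a steel strap, 20 mm wide (y), 3 mm thick, that rises at x = -11 to -8 mm and bends over into a downward-open hook, open towards +x. About 0.3 kg, hangs level. Origin: centre of its underside, z up; +x points roughly away from the robot, the strap faces it
- basket_grip (a point): middle of the black grip block on top of the hook: 12 x 22 x 36 mm (x, y, z), from 102 mm (the hook's outer top, 22 x 22 mm) to 138 mm above the basket's underside; this point 120 mm above it
- basket_hook (a point): middle of the inside top of the hook, 98 mm above the basket's origin; hanging on the rail it lies 6 mm above the rail's axis. The hook is 22 mm wide (y); its gap is 16 mm (x = -8 to +8 mm) between strap and lip; the lip (x = 8 to 11 mm) ends at z = 76 mm, and the rail enters under it from +x, above the tray's rim (z = 30 mm); then the basket is lowered
- rack: cooling rack, fixed: dark base plate 90 x 370 x 10 mm, two posts 18 mm thick at y = +/-172 mm, 164 mm high, and between them a horizontal round steel rail 12 mm thick. Origin: centre of the base plate's underside; the rail runs along its y axis, its x axis points away from the robot. Rack and dryer stand on either side of the mat, either way round
- rail_mid (a point): middle of the rail's length, on its axis, 150 mm above the bench
- collar: the mark: clamp collar, a steel ring 25 mm across and 12 mm long, fixed on the rail, a small thumb screw below it. Origin: its centre, on the rail's axis; its y axis runs along the rail as the rack's and points to the empty side, where the basket is hooked on and slid from. With the hook touching the collar, their middles are 17 mm apart
- dryer: bench-top parts dryer, grey steel box 180 x 220 x 160 mm (x, y, z), open at the top under its lid, a second basket inside. Fixed. Origin: centre of its underside; x points from its front (dial and switch, robot side) to its back
- lid (a joint): opening angle of the dryer's lid in rad: 0 shut, grows as the front edge rises, 0.785 = 45 degrees, stop at 1.75. Steel lid 12 mm thick, about 0.32 kg, hinged along the dryer's back top edge; turns freely and falls shut if let go
- lid_tongue (a point): middle of the part to grip on the lid's black tongue, which stands out 52 mm, level, from the dryer's front face at the middle of the lid's front edge: 28 mm wide (y), 14 mm thick, free on both sides and below. This point is 29 mm out, 209 mm in front of the hinge line and 6 mm above it when shut (166 mm above the bench)
- lid_hinge (a point): middle of the lid's hinge line, at the dryer's back top edge, 160 mm above the bench; its axes turn with the lid (as shut, the same as the dryer's)
- cool_basket: an identical basket that has already cooled, hanging on the rail beyond the collar (on its rack -y side); to be left alone
- tray_a: low cardboard box 130 x 75 x 24 mm with steel strips, loose on the bench; to be left alone
- tray_b: low red-sided box 130 x 75 x 24 mm with steel strips, loose on the bench; to be left alone
- fixture: small aluminium assembly fixture 70 x 100 mm, 59 mm high, loose on the bench; to be left alone
- jar: small amber glass jar with cap, 52 mm across, 60 mm high, loose on the bench; to be left alone
- screwdriver: screwdriver, 150 mm, lying on the bench; to be left alone
- brush: bench brush, 160 mm, lying on the bench; to be left alone

How it is judged:
By the outcome, as a careful person would: the job done as asked, in the order asked, and still so for the second after the job is handed in, while the arm keeps its last pose, push and grip.
It also fails if it takes over 64 s, if anything falls off the work surface, if the arm or the gripper's body presses on something with over 40 N, if the wrist force passes 120 N, or if a joint passes its speed limit or range.

### The arm

A 6-joint arm with a two-finger parallel gripper is mounted at the origin on the work surface. World frame = base frame: x ahead of the robot, y to its left, z up, the work surface at z = 0. Lengths are in mm, angles in rad, forces in N, time in s.
With the tool pointing down it reaches from about 275 to 750 mm from the base axis. Payload 10.2 kg.
Tool frame: the origin (TCP) lies at the very end of the fingers, on their centre line; the grasp point (between the pads) lies 19 mm behind it; z points along the fingers, y is the line along which they close (so a half turn about z gives the same grasp; the last joint's range is limited). The gripper opens to 85 mm and grips with 20 to 120 N. Pads are 22 mm wide; open, the fingers measure 114 mm over their backs; the gripper's body (76 mm by 85 mm) begins 54 mm behind the grasp point. The pads swing forward as they close: fully open they stand 13 mm farther back than shut.
Start: joints at [-0.223, 0.313, 1.498, -0, 1.331, -0.223], TCP at [525.006, -0.013, 231.294] pointing down, gripper open.
Joint ranges: [-2.94, 2.94], [-0.97, 2.17], [0.19, 2.56], [-1.23, 4.37], [0.02, 3.11], [-2.88, 2.88]. Speed limits (rad/s): [2.39, 2.39, 3.01, 3.14, 3.14, 3.14].

### API

Orientations are given as a unit quaternion [w, x, y, z].
In Python, from rig import monitor, eyes, job gives the robot as it stands. The module is installed in compiled form; this text tells all that it offers.
- The arm moves only by the tool send_rows, never from a script. Its argument "targets" is one flat list of numbers, 7 for each row, row after row: the turn, a rotation vector about the tool's x, y, z in degrees, then the shift along the tool's x, y, z in units of 60 mm (1.0 is 60 mm), then the opening, from -1 (shut) to 1 (fully open), so that 0 is half open. A call has 1 to 5 rows; each row shifts and turns the commanded pose from where the row before left it, along the tool's axes as they then stand; what a row does not reach is not made up. A row lasts 1/8 s, in which the tool goes at most 62.5 mm and 10.7 degrees, less where a joint would pass 70% of its speed; a pose out of reach is approached as far as the arm can. A call is refused whole if a number of a shift passes 1 or a number of a turn 10.7, either way. A call with a gripper value outside its range is refused whole. The fingers move at their own pace and stop on an object; "newtons" is the grip in N (left out, the last holds). Time passes only in rows, so rows that do not move let the fingers close. It gives the time, the measured TCP pose, the force, the opening and the grip force at its end, in the units of the state.
- monitor.sense(): the state, without advancing time (a new reading comes with each control period).
- eyes.capture(name): name is "scene" or "side" or "wrist"; returns a dict with "img" (400x640x3 uint8, red, green, blue), "K" (3x3 intrinsics, pixels), "R" (3x3) and "t" (3): a world point X has camera coordinates R X + t. Camera axes: x right, y down, z forward; pixel columns grow to the right and rows downward; lengths in mm; the calibration is good to about 2 mm. A picture is of the moment at which its call begins. There is no depth.
- job.finish_job(): hands the job in; it is judged then, once.
The state is a dict: "time_s": time; "joints": joint angles; "dq": joint speeds; "tau": joint torques, N m; "eef_pos": TCP position; "ee_rot": TCP orientation; "force": force on the tool from outside, world axes, zero at the start; "wrist_torque": the same for the moment, N m; "grip_width": opening from 0.0 (shut) to 1.0 (fully open); "grip_force": force on a finger pad.
Only numpy, scipy, OpenCV 4.12 (cv2) and the standard library are available. Lean on these libraries where they do the work, as an engineer would, in place of code of your own. Each camera call takes 0.05 s, during which the arm holds its last target. There are 200 camera calls.

## Working session

There is one attempt and no reset: what is moved stays moved. The work goes in short steps, Python scripts to look and compute and a tool call to move; the robot and the scene stay as the last step left them, time stands still between calls to the robot, and variables do not carry over. Pictures are saved under pics/ and viewed, at most 10 in all, crops included, and the job is handed in when it is done.

Besides the shell and the picture viewer there is one more tool, called after "Emit:" by a JSON object that holds its "api" and its "payload", one argument or row to a line. send_rows: Moves the arm, as the interface text tells. Its arguments: {"type":"object","properties":{"targets":{"type":"array","items":{"type":"number"}},"newtons":{"type":"number"}},"required":["targets"]}

```bash
mkdir -p pics; cat > h.py <<'E'
import numpy as np, cv2
from rig import monitor, eyes, job
def cap(n, f=None):
    c=eyes.capture(n)
    if f: cv2.imwrite('pics/'+f, cv2.cvtColor(c['img'],cv2.COLOR_RGB2BGR))
    return c
def ray(c,u,v):
    R=np.array(c['R']);t=np.array(c['t']);K=np.array(c['K'])
    o=-R.T@t; d=R.T@np.linalg.solve(K,[u,v,1.]); return o,d/np.linalg.norm(d)
def plane(c,u,v,z):
    o,d=ray(c,u,v); return o+d*(z-o[2])/d[2]
def tri(*rs):
    A=0;b=0
    for o,d in rs:
        P=np.eye(3)-np.outer(d,d);A=A+P;b=b+P@o
    return np.linalg.solve(A,b)
def proj(c,X):
    p=np.array(c['K'])@(np.array(c['R'])@np.array(X,float)+np.array(c['t']));return p[:2]/p[2]
E
python3 - <<'E'
from h import *
import pickle
d={n:cap(n,n+'0.png') for n in ('scene','side','wrist')}
pickle.dump(d,open('c0.pkl','wb'))
s=monitor.sense();print(s)
for n,c in d.items(): print(n,-np.array(c['R']).T@np.array(c['t']))
E
```

```text
{'time_s': 0.15, 'joints': array([-2.23368524e-01,  3.13289172e-01,  1.49826794e+00, -2.34875058e-05,
        1.33101343e+00, -2.23400985e-01]), 'dq': array([-0.00175344, -0.00132029, -0.00206938, -0.00050207,  0.00117026,
        0.0009368 ]), 'tau': array([ 1.79854873e-03, -4.12368500e+01, -2.59796566e+01, -1.57318855e-04,
        3.17765021e-03, -3.62555340e-05]), 'eef_pos': array([5.24797764e+02, 4.43254655e-02, 2.30881051e+02]), 'ee_rot': array([-4.07656193e-04,  7.07093244e-01,  7.07120149e-01, -2.70204510e-04]), 'force': array([-0.19702309, -0.13913778,  0.49680999]), 'wrist_torque': array([ 0.01976045, -0.01532801, -0.01254112]), 'grip_force': 0.0, 'grip_width': 1.0004151090852045}
scene [1392.51518232  526.62552003  968.8292205 ]
side [  358.50707982 -1118.68293431  1116.86669833]
wrist [524.77844139  84.16623395 373.66530674]
```

View pics/scene0.png

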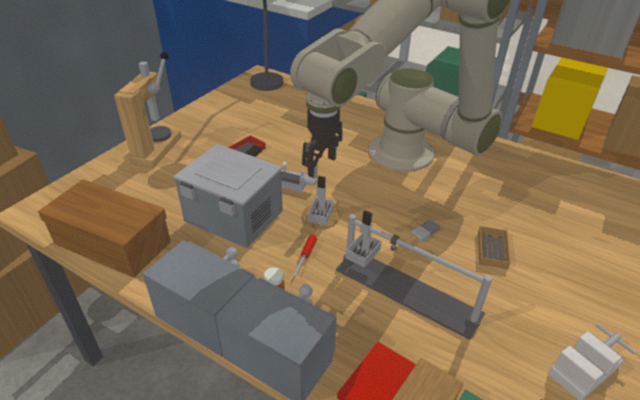

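View pics/side0.png

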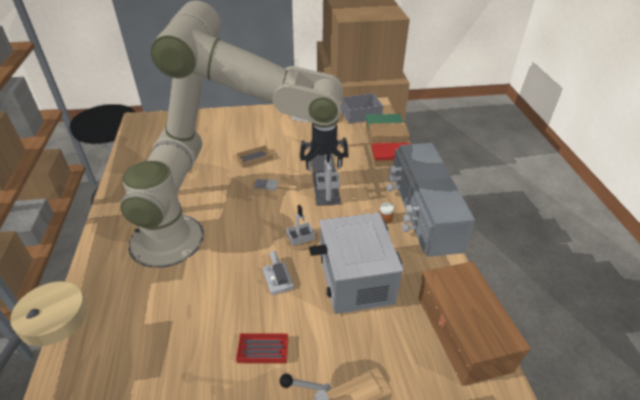

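View pics/wrist0.png

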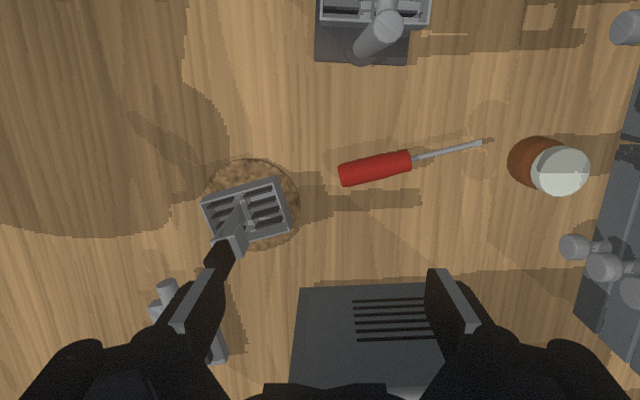

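The three views show the following:
- **Scene:** the dryer is on the robot's right (-y), with its tongue near (293,180). The basket on the mat has its grip at (321,185). The rack is on the +y side: collar at (395,241), cool basket at (365,240), right post top at (487,281). The empty side of the rail is therefore +y.
- **Side:** the dryer's tongue is at (317,250) and the basket's grip at (300,211).
- **Wrist:** the basket tray's rim corners are about (202,204), (278,178) and (292,236). The grip is at about (222,252).

```bash
python3 - <<'E'
from h import *
import pickle
d=pickle.load(open('c0.pkl','rb'));S,D,W=d['scene'],d['side'],d['wrist']
p=lambda n,x:print(n,np.round(x,1))
p('rim corners',[plane(W,*q,36) for q in [(202,204),(278,178),(292,236)]])
hsv=cv2.cvtColor(W['img'],cv2.COLOR_RGB2HSV)
p('grip tri',tri(ray(S,321,179),ray(D,299,207)))
p('collar',plane(S,395,241,150)); p('postR top',plane(S,487,281,164)); p('postL top',plane(S,351,217,164))
p('rail',[plane(S,*q,150) for q in [(410,246),(440,258),(470,272)]])
p('tongue tri',tri(ray(S,290,182),ray(D,318,250)))
p('lid front corners side z172',[plane(D,*q,172) for q in [(320,222),(327,277),(401,264),(382,216)]])
p('K',W['K']); p('Kscene',S['K'])
cv2.imwrite('pics/s0crop.png',cv2.resize(cv2.cvtColor(S['img'],cv2.COLOR_RGB2BGR)[135:335,260:510],None,fx=3,fy=3,interpolation=cv2.INTER_CUBIC))
E
```

```text
rim corners [[400.1 -37.1  36. ]
 [478.7  -9.7  36. ]
 [490.7 -72.9  36. ]]
grip tri [442.  -49.6 137.8]
collar [568.4 233.3 150. ]
postR top [586.5 456.8 164. ]
postL top [564.7 111.5 164. ]
rail [[564.5 270.  150. ]
 [562.9 343.5 150. ]
 [567.2 415.6 150. ]]
tongue tri [ 467.4 -163.5   79.8]
lid front corners side z172 [[ 492.7 -158.3  172. ]
 [ 483.5 -363.8  172. ]
 [ 686.8 -345.9  172. ]
 [ 679.8 -156.5  172. ]]
K [[352.2   0.  324.3]
 [  0.  352.2 198.8]
 [  0.    0.    1. ]]
Kscene [[501.5   0.  317.2]
 [  0.  501.5 206.7]
 [  0.    0.    1. ]]
```

View pics/s0crop.png

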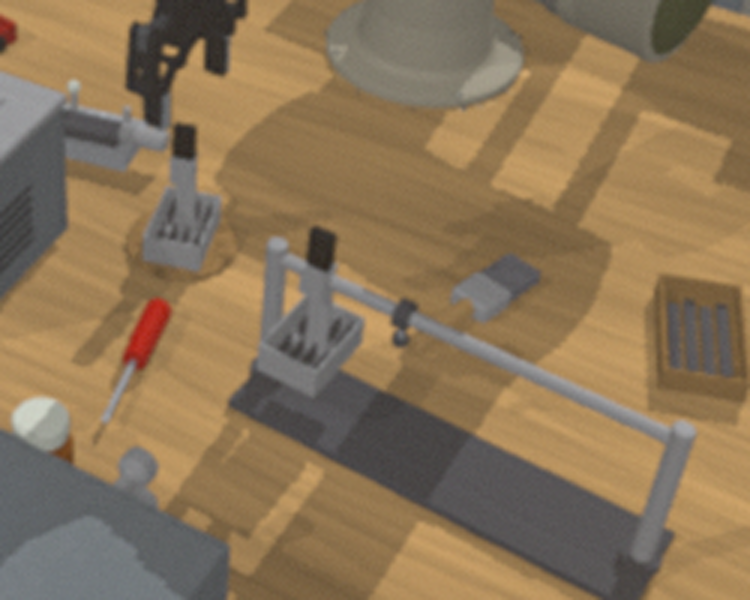

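The enlarged scene crop shows the post tops at scene pixels (352,217) and (487,279), the collar at (395,239), and the cool basket between the left post and the collar. Next I go above the basket and look from close by.

Emit:
{"api": "send_rows", "payload": {
  "targets": [0,0,0,-0.42,-0.65,0,1,0,0,0,-0.42,-0.65,0,1,0,0,-9.5,0,0,0,1,0,0,-9.5,0,0,0,1,0,0,0,0,0,0,1]
}}

```text
time_s: 0.78
eef_pos: [446.9, -50.4, 231.2]
ee_rot: [-0.0, 0.581, 0.814, -0.0]
force: [0.3, 0.1, -0.2]
grip_width: 1.005
grip_force: 0.0
```

```bash
python3 - <<'E'
from h import *
import pickle
W=cap('wrist','w1.png');pickle.dump(W,open('w1.pkl','wb'));D=cap('side');pickle.dump(D,open('d1.pkl','wb'))
cv2.imwrite('pics/d1.png',cv2.resize(cv2.cvtColor(D['img'],cv2.COLOR_RGB2BGR)[130:330,230:480],None,fx=3,fy=3,interpolation=cv2.INTER_CUBIC))
s=monitor.sense();print(s['eef_pos'],s['ee_rot'],s['time_s'])
E
```

```text
[446.97922612 -50.33876091 231.17592076] [-1.53391179e-04  5.82039836e-01  8.13160258e-01 -2.85032437e-05] 0.875
```

View pics/w1.png

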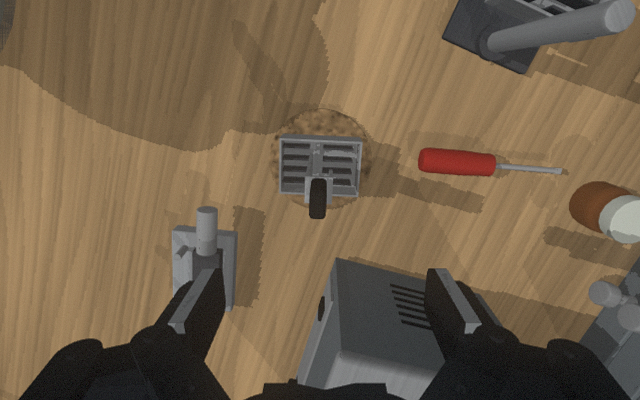

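View pics/d1.png

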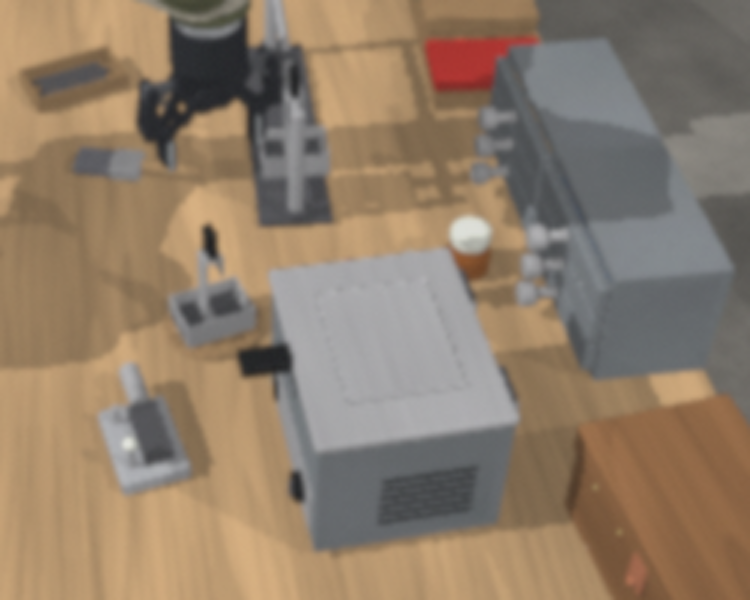

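Wrist view: the grip block sits between the fingers, its top near (317,212), and the tray's rim corners are about (280,136), (362,140), (361,199) and (279,194). Side view: the tongue is at about (318,250), and the lid's corners are at (321,220), (335,279), (402,267) and (380,214).

```bash
python3 - <<'E'
from h import *
import pickle
W=pickle.load(open('w1.pkl','rb'));D=pickle.load(open('d1.pkl','rb'));S=pickle.load(open('c0.pkl','rb'))['scene']
p=lambda n,x:print(n,np.round(x,1))
hsv=cv2.cvtColor(W['img'],cv2.COLOR_RGB2HSV)
m=((hsv[...,2]<50)).astype(np.uint8); m[:,:290]=0;m[:,345:]=0;m[:150]=0;m[240:]=0
n,l,st,ce=cv2.connectedComponentsWithStats(m); i=1+np.argmax(st[1:,4]);p('grip blob',st[i])
ys,xs=np.where(l==i);b=ys.max();p('bottom rows',[(y,xs[ys==y].min(),xs[ys==y].max()) for y in range(b-14,b+1,2)])
rim=np.array([plane(W,*q,36) for q in [(280,136),(362,140),(361,199),(279,194)]]);p('rim',rim);p('c',rim.mean(0))
e=rim[1]-rim[0];p('yaw',np.degrees(np.arctan2(e[1],e[0])))
p('grip top',[plane(W,318,r,144) for r in (206,212,218)])
p('proj grip top for c',proj(W,[rim[:,0].mean(),rim[:,1].mean(),144]))
lid=np.array([plane(D,*q,172) for q in [(321,220),(335,279),(402,267),(380,214.3)]]);p('lid',lid)
p('tongue',plane(D,318,250,172));p('tongue left/right',[plane(D,*q,172) for q in[(309.5,246),(326,245)]])
p('posts',[plane(S,352.3,216.7,164),plane(S,487.3,279,164)]);p('collar',plane(S,394.7,239.3,156))
E
```

```text
grip blob [309 179  17  40 564]
bottom rows [[204 310 325]
 [206 310 325]
 [208 310 324]
 [210 310 324]
 [212 310 324]
 [214 309 324]
 [216 310 323]
 [218 315 321]]
rim [[396.8 -34.1  36. ]
 [472.4 -12.3  36. ]
 [492.8 -68.6  36. ]
 [412.5 -90.4  36. ]]
c [443.6 -51.4  36. ]
yaw 16.1
grip top [[442.9 -51.9 144. ]
 [444.4 -56.1 144. ]
 [445.8 -60.4 144. ]]
proj grip top for c [319.2 205.7]
lid [[ 496.7 -150.3  172. ]
 [ 503.1 -373.   172. ]
 [ 686.7 -356.4  172. ]
 [ 675.6 -148.5  172. ]]
tongue [ 472.5 -267.1  172. ]
tongue left/right [[ 451.  -249.3  172. ]
 [ 497.1 -251.4  172. ]]
posts [[562.  113.6 164. ]
 [580.6 455.5 164. ]]
collar [569.6 232.4 156. ]
```

Emit:
{"api": "send_rows", "payload": {
  "targets": [0,0,2.5,0.02,-0.07,0,1,0,0,0,0,0,0.8,1,0,0,0,0,0,0.8,1,0,0,0,0,0,0.42,1,0,0,0,0,0,0,-1],
  "newtons": 60
}}

```text
time_s: 1.5
eef_pos: [441.9, -50.3, 108.9]
ee_rot: [-0.002, 0.599, 0.801, -0.0]
force: [0.3, 0.1, 0.1]
grip_width: 0.82
grip_force: 0.0
```

Emit:
{"api": "send_rows", "payload": {
  "targets": [0,0,0,0,0,0,-1,0,0,0,0,0,0,-1,0,0,0,0,0,0,-1,0,0,0,0,0,0,-1,0,0,0,0,0,0,-1]
}}

```text
time_s: 2.12
eef_pos: [442.6, -50.9, 110.7]
ee_rot: [0.0, 0.598, 0.801, -0.0]
force: [-3.9, -0.8, 7.4]
grip_width: 0.135
grip_force: 58.9
```

Emit:
{"api": "send_rows", "payload": {
  "targets": [0,0,0,0,0,-0.3,-1,0,0,0,0,0,-0.6,-1,0,0,0,0,0,-0.64,-1,0,0,9.8,0,0,0,-1,0,0,9.8,0,0,0,-1]
}}

```text
time_s: 2.75
eef_pos: [442.5, -50.5, 202.6]
ee_rot: [0.0, 0.728, 0.686, 0.0]
force: [0.1, 0.1, -3.7]
grip_width: 0.127
grip_force: 58.8
```

Emit:
{"api": "send_rows", "payload": {
  "targets": [0,0,0,0.5,0,0,-1,0,0,0,0.9,0,0,-1,0,0,0,0.9,0,0,-1,0,0,0,0.9,0,0,-1,0,0,0,0.8,0,0,-1]
}}

```text
time_s: 3.38
eef_pos: [455.2, 190.9, 202.3]
ee_rot: [-0.0, 0.726, 0.688, -0.0]
force: [0.9, -0.2, -3.3]
grip_width: 0.132
grip_force: 58.8
```

Emit:
{"api": "send_rows", "payload": {
  "targets": [0,0,0,0,0,0,-1,0,0,0,0,0,0,-1]
}}

```text
time_s: 3.62
eef_pos: [455.4, 188.7, 202.2]
ee_rot: [-0.0, 0.726, 0.688, -0.0]
force: [0.6, 0.2, -2.8]
grip_width: 0.129
grip_force: 58.7
```

```bash
python3 - <<'E'
from h import *
import pickle
W=cap('wrist','w2.png');pickle.dump(W,open('w2.pkl','wb'))
s=monitor.sense();print(s['eef_pos'],s['ee_rot'],s['time_s'],s['force'])
E
```

```text
[455.5461814  188.29218489 202.30935152] [-7.78391880e-05  7.26242858e-01  6.87438153e-01 -3.01557719e-04] 3.675 [ 0.12135335 -1.37609864 -3.43532074]
```

View pics/w2.png

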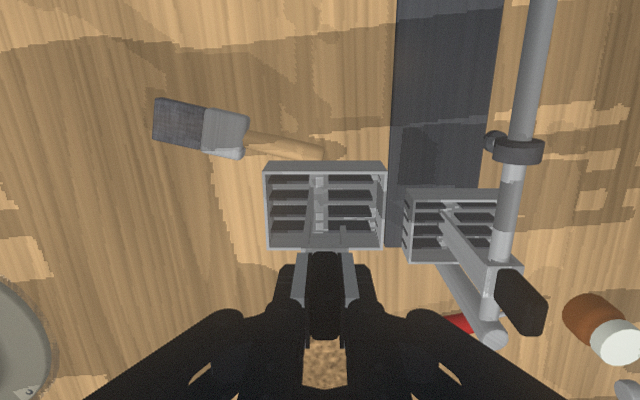

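The wrist view shows the basket held level in front of the fingers. The rail's axis runs from about (540,5) to (505,230), and the collar is at (517,151). The cool basket's grip is at (520,300).

```bash
python3 - <<'E'
from h import *
import pickle
W=pickle.load(open('w2.pkl','rb'));g=cv2.cvtColor(W['img'],cv2.COLOR_RGB2HSV)
for r in (10,40,70,100,120,175,190): print(r,g[r,500:566:2,1].tolist())
p=lambda n,x:print(n,np.round(x,1))
p('rail',[plane(W,*q,150) for q in [(540,5),(529,80),(508,180)]]);p('collar',[plane(W,517,r,150) for r in (138,151,163)])
p('grip c',plane(W,325,290,220)); rim=np.array([plane(W,*q,127) for q in [(265,165),(385,163),(386,247),(266,249)]]);p('rim',rim);p('c',rim.mean(0))
E
```

```text
10 [0, 36, 106, 102, 97, 105, 103, 103, 99, 109, 101, 105, 100, 103, 25, 3, 3, 5, 7, 2, 4, 6, 6, 6, 4, 4, 6, 8, 102, 102, 105, 101, 106]
40 [99, 104, 101, 100, 101, 104, 101, 102, 103, 101, 102, 99, 11, 0, 5, 10, 2, 6, 2, 4, 6, 2, 6, 4, 10, 68, 100, 103, 105, 101, 99, 101, 101]
70 [101, 101, 100, 102, 106, 98, 98, 101, 103, 64, 8, 5, 9, 7, 5, 4, 4, 2, 2, 4, 7, 4, 31, 104, 104, 103, 97, 102, 104, 103, 102, 97, 100]
100 [97, 99, 100, 101, 101, 98, 101, 5, 5, 5, 7, 2, 4, 2, 0, 4, 6, 2, 2, 12, 103, 101, 99, 104, 103, 103, 104, 101, 106, 101, 100, 101, 102]
120 [101, 100, 100, 100, 102, 51, 3, 5, 2, 7, 4, 8, 4, 0, 4, 2, 0, 10, 100, 100, 98, 101, 101, 102, 101, 102, 101, 101, 101, 101, 102, 100, 104]
175 [90, 7, 5, 5, 3, 4, 4, 1, 1, 4, 3, 0, 6, 105, 102, 99, 105, 99, 99, 99, 100, 99, 100, 98, 102, 101, 100, 100, 98, 99, 104, 106, 97]
190 [8, 3, 7, 2, 2, 2, 2, 6, 2, 4, 2, 60, 103, 97, 98, 105, 98, 94, 103, 100, 99, 100, 100, 98, 98, 102, 100, 103, 102, 98, 101, 103, 101]
rail [[567.8 300.9 150. ]
 [567.1 265.9 150. ]
 [562.3 211.6 150. ]]
collar [[564.5 235.6 150. ]
 [565.4 228.3 150. ]
 [566.2 221.4 150. ]]
grip c [455.7 190.3 220. ]
rim [[419.5 222.7 127. ]
 [495.4 219.9 127. ]
 [496.2 160.8 127. ]
 [413.8 163.8 127. ]]
c [456.2 191.8 127. ]
```

```bash
python3 - <<'E'
from h import *
import pickle
W=pickle.load(open('w2.pkl','rb'))
P=np.array([plane(W,u,r,150) for u,r in [(541.2,10),(536.5,40),(531.5,70),(526,100),(522.7,120),(513,175),(510.7,190)]])
a,b=np.polyfit(P[:,1],P[:,0],1);print(np.round(P,1),a,'yaw',-np.degrees(np.arctan(a)),'x at',[(y,round(a*y+b,1)) for y in (228,245,318)])
q=monitor.sense()['ee_rot'];print('tool yaw',90-2*np.degrees(np.arctan2(q[1],q[2])) )
E
```

```text
[[568.7 298.6 150. ]
 [568.3 285.  150. ]
 [567.7 270.8 150. ]
 [566.8 255.7 150. ]
 [566.4 245.3 150. ]
 [564.8 214.4 150. ]
 [564.6 205.4 150. ]] 0.04652121562550009 yaw -2.6635489157996317 x at [(228, np.float64(565.6)), (245, np.float64(566.4)), (318, np.float64(569.7))]
tool yaw -3.1446807198302196
```

Emit:
{"api": "send_rows", "payload": {
  "targets": [0,0,0,0.6,0,0,-1,0,0,0,0.8,0,0,-1,0,0,0,0.78,0,0,-1,0,0,0,0,0.5,0,-1,0,0,0,0,0.5,0,-1]
}}

```text
time_s: 4.3
eef_pos: [523.6, 315.6, 202.4]
ee_rot: [0.0, 0.726, 0.688, -0.0]
force: [0.4, -0.0, -2.9]
grip_width: 0.13
grip_force: 59.2
```

Emit:
{"api": "send_rows", "payload": {
  "targets": [0,0,0,0,0,0,-1,0,0,0,0,0,0,-1]
}}

```text
time_s: 4.55
eef_pos: [522.4, 315.5, 202.3]
ee_rot: [-0.0, 0.726, 0.687, -0.0]
force: [-0.2, 0.4, -3.7]
grip_width: 0.131
grip_force: 59.5
```

```bash
python3 - <<'E'
from h import *
import pickle
W=cap('wrist','w3.png');pickle.dump(W,open('w3.pkl','wb'))
g=cv2.cvtColor(W['img'],cv2.COLOR_RGB2HSV)
P=[]
for r in range(0,200,15):
    x=np.where((g[r,400:,1]<40)&(g[r,400:,2]>75))[0]+400
    if len(x): print(r,x.min(),x.max(),len(x), np.round(plane(W,(x.min()+x.max())/2,r,150),1))
s=monitor.sense();print(s['eef_pos'],s['ee_rot'],s['time_s'],s['force'])
E
```

```text
0 406 431 26 [575.2 433.1 150. ]
15 405 429 25 [574.7 426.5 150. ]
30 402 428 27 [573.9 419.8 150. ]
45 400 427 28 [573.3 412.9 150. ]
60 400 426 27 [573.2 405.8 150. ]
75 400 425 26 [573.2 398.5 150. ]
90 400 424 25 [573.1 391.  150. ]
105 400 422 23 [572.7 383.3 150. ]
120 400 421 22 [572.7 375.4 150. ]
135 400 420 21 [572.6 367.2 150. ]
150 400 419 20 [572.5 358.9 150. ]
165 400 417 18 [572.1 350.3 150. ]
180 400 416 17 [572.  341.5 150. ]
195 400 415 16 [571.9 332.4 150. ]
[522.24998035 315.80849843 202.53952243] [-1.58951680e-04  7.26229131e-01  6.87452675e-01 -2.09599278e-04] 4.6 [ 0.18024013  0.37728539 -3.05531097]
```

Emit:
{"api": "send_rows", "payload": {
  "targets": [0,0,0,0.08,0.3,0,-1,0,0,0,0,0.3,0,-1,0,0,0,0,0.18,0,-1,0,0,0,0,0,0,-1]
}}

```text
time_s: 5.1
eef_pos: [569.6, 318.4, 202.3]
ee_rot: [-0.0, 0.726, 0.688, -0.0]
force: [-0.2, 0.1, -2.6]
grip_width: 0.133
grip_force: 59.6
```

```bash
python3 - <<'E'
from h import *
import pickle
S=cap('scene');W=cap('wrist')
s=monitor.sense();print(s['eef_pos'],s['force'],s['wrist_torque'])
a=cv2.resize(S['img'][180:330,330:510],None,fx=2.2,fy=2.2,interpolation=cv2.INTER_CUBIC)
b=W['img'][0:330,250:640]
h=max(a.shape[0],b.shape[0]);z=np.zeros((h,a.shape[1]+b.shape[1],3),np.uint8);z[:a.shape[0],:a.shape[1]]=a;z[:b.shape[0],a.shape[1]:]=b
cv2.imwrite('pics/m4.png',z[...,::-1]);print(a.shape)
E
```

```text
[569.05162175 318.69905592 202.52832459] [-0.8079819   0.05404039 -3.21150756] [ 0.03352135  0.04050289 -0.03784201]
(330, 396, 3)
```

View pics/m4.png

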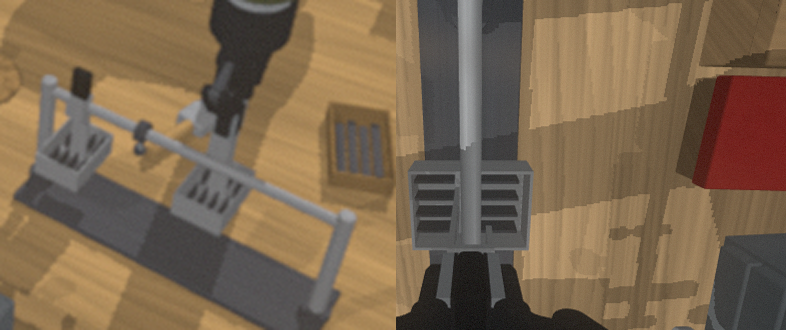

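The rail now lies over the middle of the tray, between strap and lip, and nothing is in contact. I lower the basket.

Emit:
{"api": "send_rows", "payload": {
  "targets": [0,0,0,0,0,0.15,-1,0,0,0,0,0,0.15,-1,0,0,0,0,0,0.15,-1,0,0,0,0,0,0,-1]
}}

```text
time_s: 5.7
eef_pos: [569.2, 318.5, 174.4]
ee_rot: [-0.0, 0.726, 0.688, -0.001]
force: [0.8, -0.2, -3.0]
grip_width: 0.132
grip_force: 59.5
```

Emit:
{"api": "send_rows", "payload": {
  "targets": [0,0,0,0,0,0.13,-1,0,0,0,0,0,0,-1]
}}

```text
time_s: 5.95
eef_pos: [569.4, 318.5, 167.0]
ee_rot: [-0.0, 0.726, 0.688, -0.001]
force: [-0.1, -0.0, -2.6]
grip_width: 0.131
grip_force: 59.5
```

Emit:
{"api": "send_rows", "payload": {
  "targets": [0,0,0,0,0,0.05,-1,0,0,0,0,0,0,-1]
}}

```text
time_s: 6.2
eef_pos: [569.6, 318.6, 164.5]
ee_rot: [-0.0, 0.726, 0.688, -0.0]
force: [0.1, -0.2, -3.5]
grip_width: 0.131
grip_force: 59.6
```

Emit:
{"api": "send_rows", "payload": {
  "targets": [0,0,0,0,0,0.03,-1,0,0,0,0,0,0,-1]
}}

```text
time_s: 6.45
eef_pos: [569.6, 318.6, 162.9]
ee_rot: [0.0, 0.726, 0.688, 0.0]
force: [-0.5, -0.3, -3.3]
grip_width: 0.126
grip_force: 59.6
```

Emit:
{"api": "send_rows", "payload": {
  "targets": [0,0,0,0,0,0.02,-1,0,0,0,0,0,0,-1]
}}

```text
time_s: 6.7
eef_pos: [569.7, 318.7, 162.6]
ee_rot: [0.0, 0.726, 0.688, 0.0]
force: [-2.4, -0.7, 4.3]
grip_width: 0.129
grip_force: 60.8
```

Emit:
{"api": "send_rows", "payload": {
  "targets": [0,0,0,-0.15,0,0,-1,0,0,0,-0.2,0,0,-1,0,0,0,-0.2,0,0,-1,0,0,0,-0.2,0,0,-1,0,0,0,-0.2,0,0,-1]
}}

```text
time_s: 7.32
eef_pos: [567.0, 261.8, 162.6]
ee_rot: [0.0, 0.726, 0.688, 0.002]
force: [-0.7, 5.0, 4.2]
grip_width: 0.128
grip_force: 60.8
```

Emit:
{"api": "send_rows", "payload": {
  "targets": [0,0,0,-0.1,0,0,-1,0,0,0,0,0,0,-1]
}}

```text
time_s: 7.58
eef_pos: [566.6, 255.0, 162.5]
ee_rot: [0.001, 0.726, 0.688, 0.0]
force: [-0.6, 0.2, 6.7]
grip_width: 0.133
grip_force: 61.2
```

```bash
python3 - <<'E'
from h import *
S=cap('scene')
s=monitor.sense();print(s['eef_pos'],s['force'],s['wrist_torque'])
a=cv2.resize(S['img'][190:290,340:460],None,fx=5,fy=5,interpolation=cv2.INTER_CUBIC)
cv2.imwrite('pics/m5.png',a[...,::-1])
E
```

```text
[566.64058161 254.98497338 162.53188284] [-1.65965736 -1.15789321  7.14382394] [-0.17906612  0.16970706 -0.04020891]
```

View pics/m5.png

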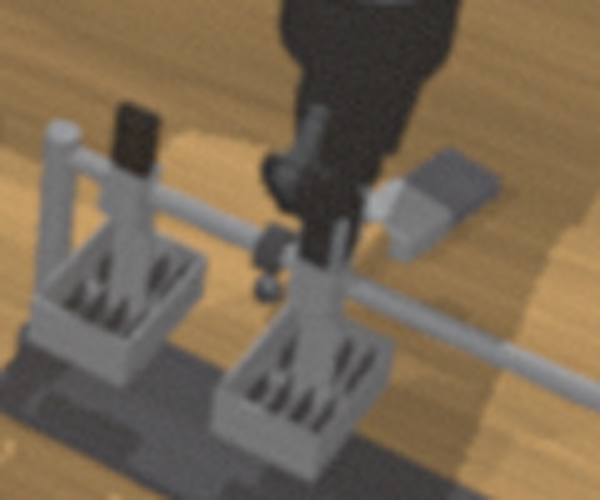

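The hook is on the rail with a small gap left to the collar, which is at about (272,245) in the crop. I close the rest slowly and watch the force along y.

Emit:
{"api": "send_rows", "payload": {
  "targets": [0,0,0,-0.05,0,0,-1,0,0,0,-0.05,0,0,-1,0,0,0,0,0,0,-1]
}}

```text
time_s: 8.0
eef_pos: [566.3, 249.9, 162.5]
ee_rot: [0.0, 0.726, 0.688, 0.001]
force: [-0.1, 3.1, 6.2]
grip_width: 0.132
grip_force: 61.1
```

Emit:
{"api": "send_rows", "payload": {
  "targets": [0,0,0,-0.03,0,0,-1,0,0,0,0,0,0,-1]
}}

```text
time_s: 8.25
eef_pos: [566.2, 248.3, 162.6]
ee_rot: [0.0, 0.726, 0.688, 0.001]
force: [0.4, 5.2, 7.4]
grip_width: 0.129
grip_force: 61.1
```

Emit:
{"api": "send_rows", "payload": {
  "targets": [0,0,0,-0.03,0,0,-1,0,0,0,0,0,0,-1]
}}

```text
time_s: 8.5
eef_pos: [566.1, 246.6, 162.5]
ee_rot: [0.0, 0.726, 0.688, 0.001]
force: [0.1, 4.9, 6.5]
grip_width: 0.126
grip_force: 61.1
```

Emit:
{"api": "send_rows", "payload": {
  "targets": [0,0,0,-0.03,0,0,-1,0,0,0,0,0,0,-1]
}}

```text
time_s: 8.75
eef_pos: [566.1, 246.4, 162.6]
ee_rot: [-0.001, 0.726, 0.688, 0.003]
force: [1.8, 12.5, 4.3]
grip_width: 0.131
grip_force: 60.8
```

Emit:
{"api": "send_rows", "payload": {
  "targets": [0,0,0,-0.02,0,0,-1,0,0,0,0,0,0,-1]
}}

```text
time_s: 9.0
eef_pos: [566.0, 246.3, 162.7]
ee_rot: [-0.001, 0.726, 0.688, 0.004]
force: [2.6, 19.0, 4.0]
grip_width: 0.129
grip_force: 60.6
```

Contact with the collar. I relieve the push, open the gripper and rise.

Emit:
{"api": "send_rows", "payload": {
  "targets": [0,0,0,0.03,0,-0.01,-1,0,0,0,0,0,0,-1]
}}

```text
time_s: 9.25
eef_pos: [566.0, 246.5, 162.6]
ee_rot: [-0.0, 0.726, 0.688, 0.002]
force: [2.7, 10.0, 1.1]
grip_width: 0.124
grip_force: 60.4
```

Emit:
{"api": "send_rows", "payload": {
  "targets": [0,0,0,0,0,0,0,0,0,0,0,0,0,0,0,0,0,0,0,0,0,0,0,0,0,0,0,0],
  "newtons": 20
}}

```text
time_s: 9.75
eef_pos: [565.6, 244.7, 162.2]
ee_rot: [-0.0, 0.726, 0.688, -0.0]
force: [0.4, -0.2, -0.3]
grip_width: 0.494
grip_force: 0.0
```

Emit:
{"api": "send_rows", "payload": {
  "targets": [0,0,0,0,0,-0.2,0,0,0,0,0,0,-0.4,0,0,0,0,0,0,-0.5,0,0,0,0,0,0,-0.4,0,0,0,0,0,0,0,0]
}}

```text
time_s: 10.38
eef_pos: [566.2, 245.1, 254.6]
ee_rot: [0.001, 0.726, 0.688, 0.002]
force: [0.3, -0.4, -0.2]
grip_width: 0.499
grip_force: 0.0
```

```bash
python3 - <<'E'
from h import *
import pickle
W=cap('wrist');S=cap('scene');D=cap('side');pickle.dump((W,S,D),open('c6.pkl','wb'))
s=monitor.sense();print(s['eef_pos'],s['force'],s['joints'])
a=cv2.resize(S['img'][190:290,340:460],None,fx=3.3,fy=3.3,interpolation=cv2.INTER_CUBIC)
b=cv2.resize(W['img'],None,fx=.62,fy=.62,interpolation=cv2.INTER_AREA)
z=np.zeros((330,800,3),np.uint8);z[:330,:396]=a;z[:248,400:797]=b
cv2.imwrite('pics/m6.png',z[...,::-1])
E
```

```text
[565.24224916 244.83762539 251.20073267] [-1.08364829  0.90246138  0.37952087] [2.18812461e-01 5.08503617e-01 1.16147180e+00 8.85244965e-06
 1.47342262e+00 2.72916056e-01]
```

View pics/m6.png

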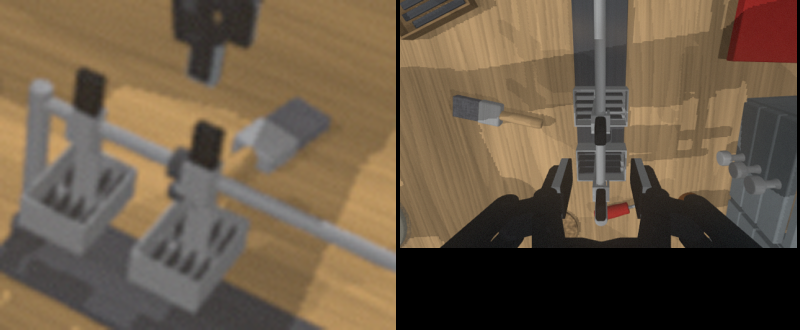

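The scene and wrist views show the basket hanging free and upright with its hook against the collar, clear of the gripper. Next I go to the tongue.

Emit:
{"api": "send_rows", "payload": {
  "targets": [0,0,0,-0.85,0,0,0,0,0,0,-0.85,0,0,0,0,0,0,-0.85,0,0,0,0,0,0,-0.85,0,0,0,0,0,0,-0.85,0,0,0]
}}

```text
time_s: 11.15
eef_pos: [551.2, -11.2, 251.3]
ee_rot: [-0.001, 0.726, 0.688, -0.0]
force: [0.2, -0.4, 0.0]
grip_width: 0.503
grip_force: 0.0
```

Emit:
{"api": "send_rows", "payload": {
  "targets": [0,0,0,-0.85,-0.22,0,0,0,0,0,-0.85,-0.22,0,0,0,0,0,-0.85,-0.22,0,0,0,0,0,-0.85,-0.22,0,0,0,0,0,-0.85,-0.22,0,0]
}}

```text
time_s: 11.78
eef_pos: [471.1, -262.1, 251.3]
ee_rot: [-0.001, 0.726, 0.688, -0.0]
force: [0.2, 0.3, -0.7]
grip_width: 0.499
grip_force: 0.0
```

Emit:
{"api": "send_rows", "payload": {
  "targets": [0,0,10.5,0,0,0,0.4,0,0,10.5,0,0,0,0.4,0,0,10.5,0,0,0,0.4,0,0,10.5,0,0,0,0.4,0,0,10.5,0,0,0,0.4]
}}

```text
time_s: 12.4
eef_pos: [471.8, -260.5, 251.2]
ee_rot: [-0.001, 0.956, 0.293, -0.001]
force: [-0.7, -0.1, 0.4]
grip_width: 0.704
grip_force: 0.0
```

Emit:
{"api": "send_rows", "payload": {
  "targets": [0,0,10.5,0,0,0,0.4,0,0,10.5,0,0,0,0.4,0,0,10.5,0,0,0,0.4,0,0,0,0,0,0,0.4]
}}

```text
time_s: 12.9
eef_pos: [471.9, -260.5, 251.4]
ee_rot: [-0.001, 1.0, 0.026, -0.001]
force: [-0.1, -0.8, 0.9]
grip_width: 0.698
grip_force: 0.0
```

```bash
python3 - <<'E'
from h import *
import pickle
W=cap('wrist','w7.png');pickle.dump(W,open('w7.pkl','wb'))
s=monitor.sense();print(s['eef_pos'],s['ee_rot'],s['force'],s['joints'],s['time_s'])
print(proj(W,[471.5,-262,173]))
E
```

```text
[ 471.92776298 -260.57736154  251.57197208] [-4.63235622e-04  9.99629597e-01  2.72066892e-02 -5.00838617e-04] [-0.20361313 -0.10735316 -0.59385654] [-7.21938565e-01  3.31001303e-01  1.41971555e+00 -3.79196055e-06
  1.39224024e+00  7.94438332e-01] 12.95
[327.40408831 210.40391597]
```

View pics/w7.png

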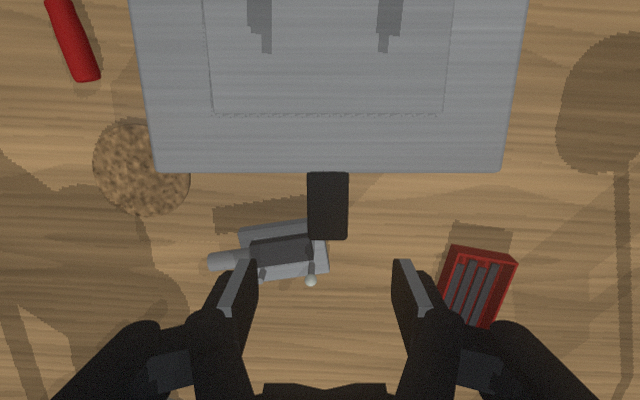

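The wrist view shows the tongue at columns 307–349 and rows 172–240, with the lid's front edge along row 172. The tongue is slightly right of centre, between the open fingers. The fixture stands low and in front of it.

```bash
python3 - <<'E'
from h import *
import pickle
W=pickle.load(open('w7.pkl','rb'));p=lambda n,x:print(n,np.round(x,1))
p('tongue front mid',plane(W,328,240,173));p('root mid',plane(W,328,172,173));p('sides',[plane(W,307.5,205,173),plane(W,348.5,205,173)])
a,b=plane(W,156,172,172),plane(W,501.5,172,172);p('lid front',[a,b]);e=a-b;print('yaw',np.degrees(np.arctan2(-e[0],e[1])),np.linalg.norm(e))
from scipy.spatial.transform import Rotation as R
q=monitor.sense()['ee_rot'];print(R.from_quat(np.r_[q[1:],q[0]]).as_matrix().round(3))
E
```

```text
tongue front mid [ 449.7 -263.6  173. ]
root mid [ 498.1 -260.9  173. ]
sides [[ 474.7 -248.5  173. ]
 [ 476.1 -275.9  173. ]]
lid front [[ 492.  -149.3  172. ]
 [ 503.6 -373.5  172. ]]
yaw 2.9746671865596226 224.50798913899496
[[ 0.999  0.054 -0.001]
 [ 0.054 -0.999  0.001]
 [-0.001 -0.001 -1.   ]]
```

Emit:
{"api": "send_rows", "payload": {
  "targets": [0,0,0,-0.42,0.03,0.31,0.4,0,10,0,0,0,0,0.4,0,10,0,0,0,0,0.4,0,0,0,0,0,0.5,0.4,0,0,0,0,0,0,0.4]
}}

```text
time_s: 13.58
eef_pos: [456.7, -262.7, 204.0]
ee_rot: [-0.006, 0.985, 0.026, 0.172]
force: [-0.3, -0.5, 0.4]
grip_width: 0.705
grip_force: 0.0
```

Emit:
{"api": "send_rows", "payload": {
  "targets": [0,0,0,0,0,0.5,0.4,0,0,0,0,0,0.5,0.4,0,0,0,0,0,0,0.4,0,0,0,0,0,0,-1,0,0,0,0,0,0,-1],
  "newtons": 100
}}

```text
time_s: 14.2
eef_pos: [477.9, -262.1, 150.9]
ee_rot: [-0.004, 0.984, 0.025, 0.174]
force: [-12.4, 2.5, 18.8]
grip_width: 0.307
grip_force: 97.0
```

Emit:
{"api": "send_rows", "payload": {
  "targets": [0,0,0,0,0,0,-1,0,0,0,0,0,0,-1,0,0,0,0,0,0,-1]
}}

```text
time_s: 14.58
eef_pos: [477.9, -262.2, 151.0]
ee_rot: [-0.004, 0.984, 0.025, 0.174]
force: [-4.6, 3.5, 8.9]
grip_width: 0.308
grip_force: 98.5
```

```bash
python3 - <<'E'
from h import *
from scipy.spatial.transform import Rotation as R
W=cap('wrist','w8.png');s=monitor.sense();print(s['eef_pos'],s['force'],s['wrist_torque'],s['grip_width'],s['joints'])
q=s['ee_rot'];M=R.from_quat(np.r_[q[1:],q[0]]).as_matrix();g=s['eef_pos']-19*M[:,2];print('grasp',g.round(1))
# tracking plan: rotate about hinge by 45deg in 9 steps of 5 deg; shift in the tool frame per row
ax=np.array([-.052,.9986,0]); H=np.array([471,-262.3,160])+209*np.array([.9986,.052,0]);H[2]=160
T=s['eef_pos'];
for k in range(9):
    r=R.from_rotvec(ax*np.radians(5)).as_matrix();T2=H+r@(T-H);M2=r@M
    if k in(0,4,8): print(k,'shift tool units',(M.T@(T2-T)/60).round(3),'turn',np.degrees(R.from_matrix(M.T@M2).as_rotvec()).round(2),T2.round(1))
    T,M=T2,M2
E
```

```text
[ 477.8646703  -262.15451811  150.97770831] [-4.66258856  4.24844695  8.76257643] [0.72647005 0.4465874  0.2500327 ] 0.31008954727952553 [-0.84763687  0.30337803  1.78140319  0.36003544  0.86543816  0.46293632]
grasp [ 471.4 -262.5  168.8]
0 shift tool units [ 0.101  0.    -0.276] turn [-0. -5. -0.] [ 477.8 -262.2  168.6]
4 shift tool units [ 0.101  0.    -0.276] turn [-0. -5. -0.] [ 493.  -261.4  237.2]
8 shift tool units [ 0.101  0.    -0.276] turn [-0. -5. -0.] [ 530.6 -259.4  296.5]
```

Emit:
{"api": "send_rows", "payload": {
  "targets": [0,-5,0,0.1,0,-0.275,-1,0,-5,0,0.1,0,-0.275,-1,0,-5,0,0.1,0,-0.275,-1,0,0,0,0,0,0,-1]
}}

```text
time_s: 15.12
eef_pos: [482.2, -261.9, 203.1]
ee_rot: [-0.001, 0.999, 0.026, 0.043]
force: [-6.2, 0.8, 0.5]
grip_width: 0.303
grip_force: 100.9
```

Emit:
{"api": "send_rows", "payload": {
  "targets": [0,-5,0,0.1,0,-0.275,-1,0,-5,0,0.1,0,-0.275,-1,0,-5,0,0.1,0,-0.275,-1,0,0,0,0,0,0,-1]
}}

```text
time_s: 15.62
eef_pos: [499.9, -261.0, 252.7]
ee_rot: [0.003, 0.996, 0.025, -0.088]
force: [-9.6, 3.1, 3.1]
grip_width: 0.305
grip_force: 101.3
```

Emit:
{"api": "send_rows", "payload": {
  "targets": [0,-5,0,0.1,0,-0.275,-1,0,-5,0,0.1,0,-0.275,-1,0,0,0,0,0,0,-1]
}}

```text
time_s: 16.0
eef_pos: [518.7, -260.0, 282.6]
ee_rot: [0.005, 0.984, 0.025, -0.175]
force: [-9.1, 3.7, 7.6]
grip_width: 0.305
grip_force: 101.5
```

```bash
cat > ang.py <<'E'
from h import *
from scipy.spatial.transform import Rotation as R
s=monitor.sense();q=s['ee_rot'];M=R.from_quat(np.r_[q[1:],q[0]]).as_matrix();g=s['eef_pos']-19*M[:,2]
u=np.array([.9986,.052,0]);H=np.array([471,-262.3,160])+209*u;H[2]=160
d=g-H;print('grasp',g.round(1),'lid',np.degrees(np.arctan2(d[2],-d@u))-np.degrees(np.arctan2(8.8,209)),'r',np.hypot(d[2],d@u),'tilt',np.degrees(np.arctan2(M[:,2]@u,-M[2,2])),s['force'],s['time_s'],s['joints'].round(2))
E
python3 ang.py
```

```text
grasp [ 525.2 -259.7  300.5] lid 39.82917206388678 r 208.93869964785551 tilt -20.11098624669024 [-9.08438279  3.73236398  7.56188334] 16.0 [-0.58  0.61  0.97 -0.21  1.85  0.91]
```

Emit:
{"api": "send_rows", "payload": {
  "targets": [0,-5,0,0.1,0,-0.275,-1,0,0,0,0,0,0,-1,0,0,0,0,0,0,-1,0,0,0,0,0,0,-1]
}}

```text
time_s: 16.5
eef_pos: [529.6, -259.5, 295.8]
ee_rot: [0.005, 0.976, 0.024, -0.216]
force: [-6.6, 3.6, 5.8]
grip_width: 0.306
grip_force: 101.4
```

```bash
python3 ang.py; python3 - <<'E'
from h import *
D=cap('side');S=cap('scene')
a=cv2.resize(D['img'][110:330,230:480],None,fx=1.6,fy=1.6,interpolation=cv2.INTER_CUBIC)
b=cv2.resize(S['img'][80:300,150:400],None,fx=1.6,fy=1.6,interpolation=cv2.INTER_CUBIC)
cv2.imwrite('pics/m9.png',np.hstack([a,b])[...,::-1])
H=np.array([471,-262.3,160])+209*np.array([.9986,.052,0]);H[2]=160
u=np.array([.9986,.052,0]);v=np.array([-.052,.9986,0])
for t in (43,45,47):
    c,s_=np.cos(np.radians(t)),np.sin(np.radians(t))
    F=lambda y:H+v*y-180*c*u+180*s_*np.array([0,0,1])+12*(s_*u+c*np.array([0,0,1]))
    print(t,[((proj(D,F(y))-[230,110])*1.6).round(0) for y in(110,-110)],[((proj(S,F(y))-[150,80])*1.6+[400,0]).round(0) for y in(110,-110)])
E
```

```text
grasp [ 537.6 -259.   313. ] lid 44.66805988194699 r 208.97632637521045 tilt -24.970388039938364 [-6.57856363  3.56871447  5.83034655] 16.5 [-0.55  0.68  0.83 -0.26  1.99  0.91]
43 [array([176., 123.]), array([208., 214.])] [array([586.,  93.]), array([476.,  57.])]
45 [array([179., 121.]), array([211., 212.])] [array([584.,  92.]), array([474.,  56.])]
47 [array([182., 119.]), array([214., 209.])] [array([582.,  91.]), array([472.,  55.])]
```

View pics/m9.png

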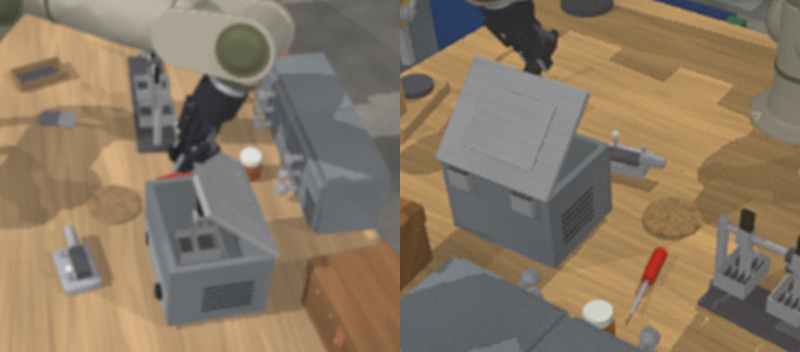

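The lid stands open in the grip. Its front corners in the scene half are at about (586,94) and (475,57), which matches roughly 45°. The baskets still hang as left, so I hand in.

```bash
python3 -c "
from rig import job
print(job.finish_job())"
```

```text
the job is handed in; nothing more can be done
None
```

The job is handed in: the basket hangs free on the rail with its hook against the collar, and the gripper is holding the dryer's lid at about 45° (44.7° from the arm's pose); I viewed 12 pictures, 2 over the limit of 10.

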